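# Lock the battery hatch of a backup-power unit with its slot key

## Robot

A 6-joint arm with a two-finger parallel gripper is mounted at the origin on a cart in front of the work surface, level with it; the furniture and walls round the work are solid. World frame = base frame: x ahead of the robot, y to its left, z up, the work surface at z = 0. Lengths are in m, angles in rad, forces in N, time in s.
With the tool pointing down it reaches from about 0.275 to 0.825 m from the base axis. Payload 5.2 kg.
Tool frame: the origin (TCP) lies at the very end of the fingers, on their centre line; the grasp point (between the pads) lies arm.pinch_z behind it (arm.pinch_z is the distance from the TCP to the grasp point, in m); z points along the fingers, y is the line along which they close (so a half turn about z gives the same grasp; the last joint's range is limited). The gripper opens to 93 mm and grips with 3 to 60 N. Pads are 15 mm wide; open, the fingers measure 128 mm over their backs; the gripper's body (75 mm by 188 mm) begins 65 mm behind the grasp point.
Start: joints at [-1.541, 0.259, 1.535, -0, 1.348, -0.203], TCP at [0.127, -0.535, 0.219] pointing down, gripper open.
Joint ranges: [-3.14, 3.14], [-0.91, 2.08], [0.19, 2.58], [-1.22, 4.36], [0.22, 2.71], [-3.12, 3.12]. Speed limits (rad/s): [2.57, 2.57, 3.14, 3.14, 3.14, 3.14].

## Interface

Orientations are given as a unit quaternion [x, y, z, w].
In Python, from station import arm, optics gives the robot as it stands.
- The arm moves only by the shell command python3 -m jog 'ROWS' [FORCE]. ROWS is JSON, a list of rows, each a list of 7 numbers: the turn, a rotation vector about the world's x, y, z scaled (see below), then the shift along the world's x, y, z scaled (see below), then the gripper's target within -1 to 1 (shut at 1, half-way at 0, fully open at -1). A call has 1 to 20 rows; each row is the pose to reach, as a shift and turn from the pose commanded when the call began; what a row does not reach only later rows make up. The controller multiplies each number of a shift by 150 mm and each number of a turn by 0.5 rad. A row lasts 1/10 s, in which the tool goes at most 50 mm and 8.59 degrees, less where a joint would pass 70% of its speed; a pose out of reach is approached as far as the arm can. A call with a number of a shift or a turn outside -1 to 1 is refused whole. A call with a gripper value outside its range is refused whole. The fingers move at their own pace and stop on an object; FORCE is the grip in N (left out, the last holds). Time passes only in rows, so rows that repeat a pose let the fingers close. It gives the time, the measured TCP pose, the force, the opening and the grip force at its end, in the units of the state.
- arm.get_obs(): the state, without advancing time (a new reading comes with each control period).
- optics.camera(name): name is "side" or "top"; returns a dict with "img" (384x512x3 uint8, red, green, blue), "fovy" (degrees; the focal length in pixels is half the picture's height over the tangent of half this angle, whatever the lens; pixels are square), "cx", "cy" (the principal point, pixels), "k1" (the pictures are not rectified: a ray, as slopes to the right and down, at radius r is drawn at 1 + k1 r^2 times it, then the intrinsics apply), "position" and "rotation" of the camera in the world. Camera axes: x right, y up, looking along -z (the intrinsics and any distortion apply to the point x, -y, -z); pixel columns grow to the right and rows downward; lengths in m; the calibration is good to about 2 mm. A picture is of the moment at which its call begins. There is no depth.
- arm.close_job(): hands the job in; it is judged then, once.
The state is a dict: "t": time; "joint_positions": joint angles; "qvel": joint speeds; "joint_torque": joint torques, N m; "tool_pos": TCP position; "tcp_rot": TCP orientation; "force": force on the tool from outside, world axes, zero at the start; "ft_torque": the same for the moment, N m; "width": finger opening in m; "gripper_force": force on a finger pad.
Only numpy, scipy, OpenCV 4.12 (cv2) and the standard library are available. Lean on these libraries where they do the work, as an engineer would, in place of code of your own. Each camera call takes 0.05 s, during which the arm holds its last target. There are 200 camera calls.

## Task

The battery hatch of the grey backup-power unit was left unlocked. Set the orange slot key in its slanted rest, let go and take it again by the end of its handle; then push the slotted fastener down with the key's blade, turn it a quarter turn clockwise and let it spring back up, locked. Put the key back in its rest, blade down against the foot, let go, and leave the other things on the desk where they stand; the fastener is turned with the key only, never with the fingers.

Things in the scene. Friction and masses are not known exactly. Their poses are not given: they have to be found in the camera images.
- key: The slot key, 150 mm long, about 120 g: orange handle with black ribs, 26 mm wide, 18 mm thick; flat steel blade 24 mm wide, 4 mm thick, in the middle of that thickness, last 8 mm tapered to 21 x 2.2 mm. It lies flat at the start. Origin: centre of its underside; x along the key to the tip (handle x = -75 to 35 mm, blade to 75), y across its width, z through its thickness (middle at 9 mm).
- key_tip (a point): The middle of the blade's tip edge, 75 mm from the key's origin along its x, 9 mm up its z; axes as the key's.
- key_end (a point): The middle of the handle's free end, 75 mm from the key's origin against its x, 9 mm up its z; axes as the key's.
- rest: The fixed grey key rest: base plate 170 x 70 x 8 mm with a post 12 mm wide that carries a bar sloping at 45 degrees. Origin: centre of its underside, z up, x along the plate in the direction in which the bar slopes down. The key lies on the bar, blade down; the handle's upper 47 mm stick out past the bar's top.
- rest_ramp: The rest's sloping bar, 14 mm wide. Origin at its foot, 24 mm above the desk; x down the slope into the foot stop (face at x = 0), y level across, z square to the bar, upward; bar's face at z = 0, x = -103 to 0 mm. Side walls 29 mm apart, 20 mm high, over x = -42 to 0 take the blade. Key in place: its x along this x, tip at z = 9 mm, 0 to 20 mm short of the stop (it may not slide down by itself).
- power_unit: The fixed grey backup-power unit, a box 150 (x) x 200 (y) mm, its top with the hatch 62 mm above the desk; origin at the centre of its underside.
- collar: Black collar ring of the fastener, fixed on the hatch, 68 mm across, 18 mm high, top 80 mm above the desk, bore 44 mm. Two red dots show where the slot's ends point when unlocked, two green dots where they point when locked. Origin: on the turning axis, at the collar's foot.
- lock_slot (a point): The middle of the slot's mouth in the fastener's aluminium head, which fills the collar: x along the slot, y across it, z up the turning axis; 80 mm above the desk while the head is up, flush with the collar. The slot is 7 mm wide, 9 mm deep, and runs right across the head, 41 mm; the blade's width goes along it.
- lock_turn (a joint): How far the head is turned, rad: 0 to 0.1 at the start (unlocked), growing clockwise seen from above to 1.571 (locked, hard stop). Turning friction 0.04 N m. A hidden lug holds it at either end unless the head is pushed down. The blade has play in the slot: it must turn up to about 0.13 rad further than the head.
- lock_press (a joint): How far the head is pushed down, m: 0 up (a spring holds it up with 4 N), 0.006 fully down at a hard stop (8 N). While up it turns only between 0 and about 0.2 or between about 1.37 and 1.571; it must be pushed down by 5 mm or more to turn between, and stays down if let go between. At the locked end it springs up as the key is lifted.
- stapler: Bystander, to be left alone: blue desk stapler, 128 mm long, 62 mm high; origin at the centre of its underside.
- calculator: Bystander, to be left alone: white pocket calculator, 116 x 76 x 13 mm; origin at the centre of its underside.
- red_jar: Bystander, to be left alone: small jar with a red lid, 66 mm across, 85 mm high; origin at the centre of its underside.

How it is judged:
By the outcome, as a careful person would: the job done as asked, in the order asked, and still so for the second after the job is handed in, with the robot touching nothing.
It also fails if it takes over 61 s, if anything falls off the work surface, if the arm or the gripper's body presses on something with over 40 N, if the wrist force passes 120 N, or if a joint passes its speed limit or range.

## Working session

There is one attempt and no reset: what is moved stays moved. The work goes in short steps, Python scripts to look and compute and a shell command to move; the robot and the scene stay as the last step left them, time stands still between calls to the robot, and variables do not carry over. Pictures are saved under pics/ and viewed, at most 10 in all, crops included, and the job is handed in when it is done.

```bash
ls; mkdir -p pics; python3 - <<'E'
from station import arm, optics
import cv2, pickle
print(arm.get_obs(), arm.pinch_z)
for n in("top","side"):
    c=optics.camera(n); pickle.dump(c,open(f'pics/{n}0.pkl','wb'))
    cv2.imwrite(f'pics/{n}0.png',cv2.resize(c['img'][:,:,::-1],(800,600),interpolation=cv2.INTER_CUBIC))
    print({k:v for k,v in c.items() if k!='img'})
E
```

```text
pics
{'t': 0.0, 'joint_positions': array([-1.54083285e+00,  2.59321552e-01,  1.53610108e+00, -4.34440838e-05,
        1.34795973e+00, -2.02794526e-01]), 'qvel': array([-0.0017905 ,  0.00028487,  0.00033549,  0.00116272,  0.00160956,
       -0.00224195]), 'joint_torque': array([-2.17178153e-04, -4.37310576e+01, -2.84006542e+01,  7.17515987e-02,
        4.09490126e-02, -1.60307213e-04]), 'tool_pos': array([ 0.1268577 , -0.53460753,  0.21782201]), 'tcp_rot': array([ 9.93234646e-01,  1.16121214e-01,  5.61316883e-05, -8.93345621e-04]), 'force': array([ 0.70174211,  0.07814754, -0.22770376]), 'ft_torque': array([ 0.0133325 ,  0.01732969, -0.05397656]), 'gripper_force': 0.0, 'width': 0.09302000213150732} 0.0188
{'fovy': 54.05401794990356, 'cx': 254.7036490906615, 'cy': 187.3909736720182, 'k1': -0.016650238786572947, 'position': array([0.36922005, 0.12462459, 1.25149521]), 'rotation': array([-0.06977547,  0.0733399 ,  0.70749353, -0.6994323 ])}
{'fovy': 44.50013404570384, 'cx': 262.1810257640842, 'cy': 191.55410520386985, 'k1': -0.1733350622062839, 'position': array([-0.02324901,  1.10192951,  0.95656801]), 'rotation': array([-0.12631681,  0.42784087,  0.8588115 , -0.25187111])}
```

View pics/top0.png

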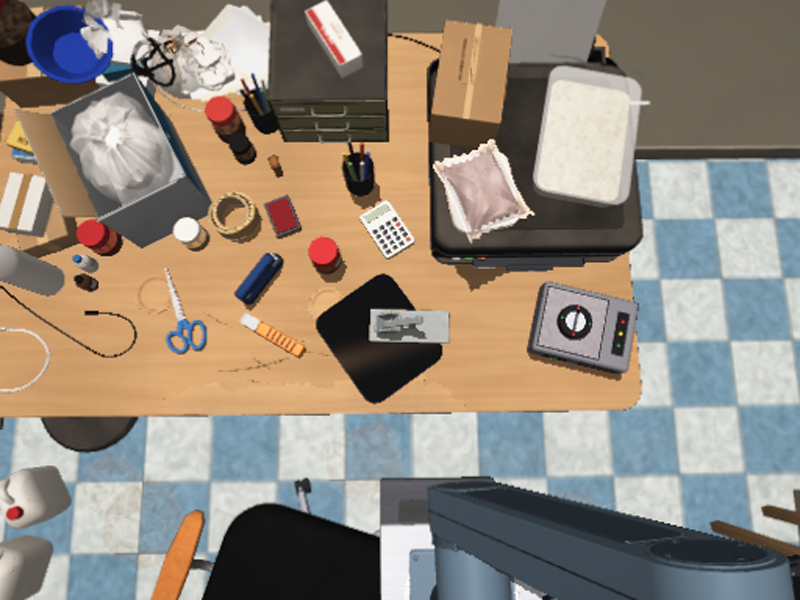

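View pics/side0.png

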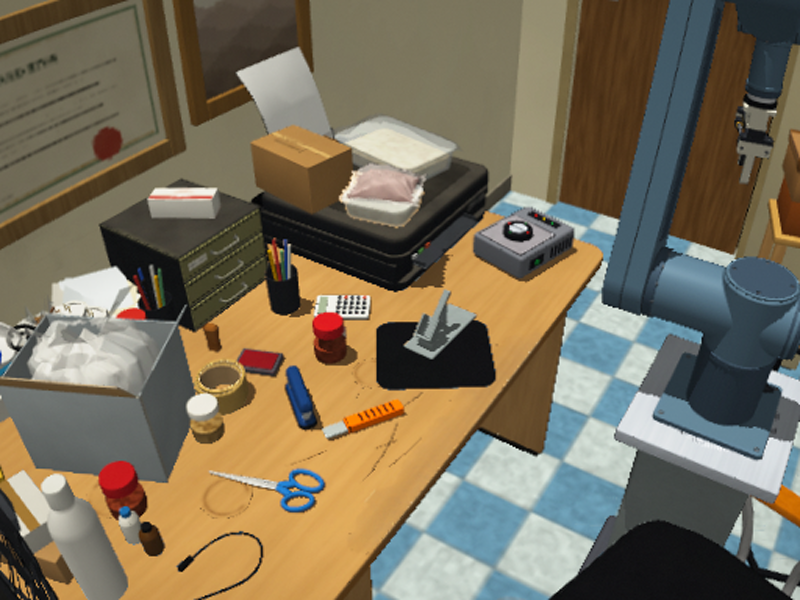

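```bash
cat > h.py <<'E'
import numpy as np, cv2, pickle
from scipy.spatial.transform import Rotation as R
def ray(c,u,v):
    f=192/np.tan(np.radians(c['fovy'])/2)
    K=np.array([[f,0,c['cx']],[0,f,c['cy']],[0,0,1]])
    p=cv2.undistortPoints(np.array([[[u,v]]],float),K,np.array([c['k1'],0,0,0]))[0,0]
    return R.from_quat(c['rotation']).apply([p[0],-p[1],-1])
def at(c,u,v,z):
    d=ray(c,u,v); return c['position']+d*(z-c['position'][2])/d[2]
def proj(c,P):
    f=192/np.tan(np.radians(c['fovy'])/2)
    q=R.from_quat(c['rotation']).inv().apply(np.atleast_2d(P)-c['position'])
    x,y=q[:,0]/-q[:,2],-q[:,1]/-q[:,2]; s=1+c['k1']*(x*x+y*y)
    return np.c_[f*x*s+c['cx'],f*y*s+c['cy']]
def tiles(name,specs,s=5,w=80,h=60):
    T=[]
    for c,u,v in specs:
        t=cv2.resize(c['img'][v:v+h,u:u+w,::-1],(w*s,h*s),interpolation=cv2.INTER_CUBIC)
        for k in range(0,w,10): cv2.putText(t,str(u+k),(k*s,8),0,.3,(255,0,255),1); cv2.line(t,(k*s,9),(k*s,14),(255,0,255),1)
        for k in range(10,h,10): cv2.putText(t,str(v+k),(6,k*s+3),0,.3,(255,0,255),1); cv2.line(t,(0,k*s),(5,k*s),(255,0,255),1)
        T.append(t)
    rows=[np.hstack(T[i:i+2]) for i in range(0,len(T),2)]
    cv2.imwrite(name,np.vstack(rows))
def load(n): return pickle.load(open(f'pics/{n}.pkl','rb'))
def snap(n,tag):
    from station import optics
    c=optics.camera(n); pickle.dump(c,open(f'pics/{n}{tag}.pkl','wb')); return c
E
python3 - <<'E'
from h import *
t,s=load('top0'),load('side0')
tiles('pics/c1.png',[(t,140,185),(t,222,180),(t,332,175),(s,240,180)])
E
```

```text
(no output)
```

View pics/c1.png

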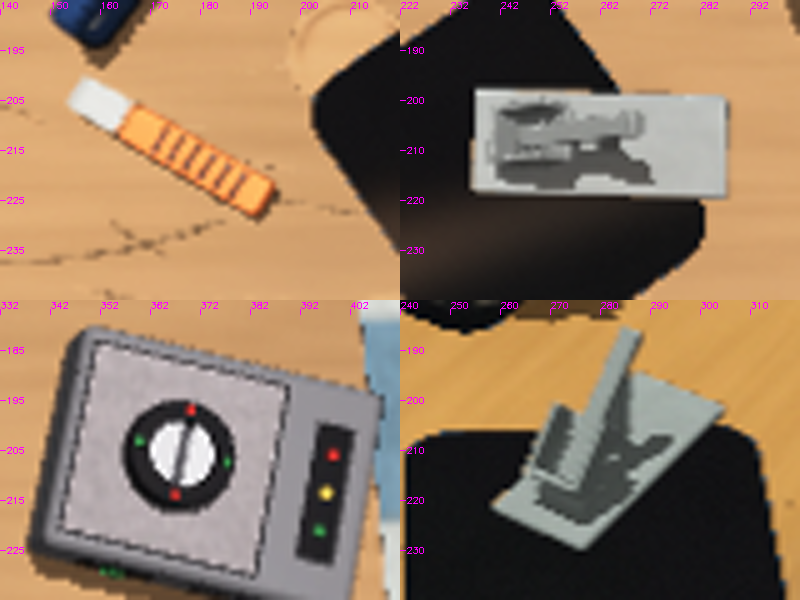

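```bash
python3 - <<'E'
from h import *
np.set_printoptions(precision=4,suppress=True)
t,s=load('top0'),load('side0')
A=lambda u,v,z:at(t,u,v,z)
k=[A(195.6,221.4,.018),A(190.4,228.2,.018),A(157.6,200.2,.011),A(153.2,205.8,.011)]
print('key',*k)
e=(k[0]+k[1])/2;p=(k[2]+k[3])/2;d=(p-e)[:2];print('end',e,'tip',p,'len',np.hypot(*d),'ang',np.degrees(np.arctan2(d[1],d[0])),'w',np.linalg.norm(k[0]-k[1]),np.linalg.norm(k[2]-k[3]))
r=np.array([A(237.2,197.6,.008),A(287.6,199.4,.008),A(287,219.6,.008),A(236,218,.008)])
print('rest',r,r.mean(0)); 
for i in range(4): print(np.linalg.norm(r[i]-r[(i+1)%4]))
d=r[0]+r[3]-r[1]-r[2];print('ang',np.degrees(np.arctan2(d[1],d[0])))
sc=[at(s,240+(x-400)/5,180+(y-300)/5,.008) for x,y in((490,507),(583,550),(724,408))];print('side plate',sc)
print('bar top T',A(270,204.4,.097),'S',at(s,285.8,186,.097)) 
print('foot T',A(241.4,209,.024),'S',at(s,(572-400)/5+240,180+187/5,.024))
c=np.array([A(370.2,197,.08),A(367,214,.08),A(359.8,203,.08),A(377.4,207.4,.08),A(368,206.2,.08)]);print('collar',c)
print(c[:2].mean(0),c[2:4].mean(0))
d=c[0]-c[1];print(np.degrees(np.arctan2(d[1],d[0])));d=c[2]-c[3];print(np.degrees(np.arctan2(d[1],d[0])))
d=A(332+186/5,175+120/5,.08)-A(332+174/5,175+190/5,.08);print('slot',np.degrees(np.arctan2(d[1],d[0])))
E
```

```text
key [0.5109 0.3123 0.018 ] [0.4887 0.3289 0.018 ] [0.5841 0.4418 0.011 ] [0.5653 0.4557 0.011 ]
end [0.4998 0.3206 0.018 ] tip [0.5747 0.4488 0.011 ] len 0.14843550568526864 ang 59.695790953608 w 0.02766249825194748 0.023369695993302204
rest [[0.5905 0.1759 0.008 ]
 [0.5825 0.007  0.008 ]
 [0.5146 0.011  0.008 ]
 [0.5218 0.1801 0.008 ]] [0.5523 0.0935 0.008 ]
0.16909929000474122
0.0680294556676478
0.16924038724391455
0.06879273933468784
ang 87.4116852646331
side plate [array([0.5861, 0.1805, 0.008 ]), array([0.5167, 0.1836, 0.008 ]), array([0.5114, 0.015 , 0.008 ])]
bar top T [0.5521 0.0705 0.097 ] S [0.5482 0.0801 0.097 ]
foot T [0.5494 0.1615 0.024 ] S [0.5436 0.153  0.024 ]
collar [[ 0.5749 -0.2485  0.08  ]
 [ 0.5208 -0.2344  0.08  ]
 [ 0.556  -0.2141  0.08  ]
 [ 0.5413 -0.2688  0.08  ]
 [ 0.5455 -0.2393  0.08  ]]
[ 0.5478 -0.2414  0.08  ] [ 0.5487 -0.2415  0.08  ]
-14.5853565442315
74.98816998336738
slot -13.664662116025623
```

```bash
cat > kin.py <<'E'
import numpy as np
from scipy.spatial.transform import Rotation as R
def wr(Rt,q1,th):  # q4,q5,q6 for tool rotation Rt
    M=(R.from_euler('Y',th)).inv()*R.from_euler('Z',q1).inv()*Rt*R.from_euler('Z',-np.pi/2).inv()
    M=M.as_matrix()
    q5=np.arccos(M[2,2]); q4=np.arctan2(M[1,2],M[0,2]); q6=np.arctan2(M[2,1],-M[2,0]); return np.degrees([q4,q5,q6])
def frame(z,y):
    z=np.array(z,float);z/=np.linalg.norm(z);y=np.array(y,float);y/=np.linalg.norm(y)
    return R.from_matrix(np.c_[np.cross(y,z),y,z])
E
python3 - <<'E'
from kin import *
from h import *
np.set_printoptions(precision=1,suppress=True)
Rt=R.from_quat([.99323,.11612,0,0]);
for s in (1,): print('start chk',wr(Rt,-1.541,.2593+1.536), 'expect 0,77.2,-11.6')
d=np.radians
def key(yaw,p): # key rot, pitch blade down
    return R.from_euler('ZY',[d(yaw),d(p)])
for th in (1.6,1.8,2.1):
  K0=key(59.7,0).as_matrix(); K1=key(87.4,45).as_matrix()
  for sg in (1,-1):
    pick=wr(frame(-K0[:,2],-sg*K0[:,1]),d(28),th); pl=wr(frame(-K1[:,2],-sg*K1[:,1]),d(8),th)
    print(th,sg,'pick',pick,'place',pl)
  for sg in (1,-1):
    re=wr(frame(K1[:,0],sg*K1[:,1]),d(0),th)
    # tool y along slot at -14 deg (+180) 
    print('  regrasp',sg,re,[ (a,wr(frame([0,0,-1],[np.cos(d(a)),np.sin(d(a)),0]),d(-33),th)[2]) for a in (-14,-114,166,66)])
t,s=load('top0'),load('side0')
print(at(t,325/1.5625,252/1.5625,.085),at(t,243/1.5625,297/1.5625,.03),at(t,275/1.5625,260/1.5625,.06))
E
```

```text
start chk [  0.   77.1 168.4] expect 0,77.2,-11.6
1.6 1 pick [   0.    88.3 -121.7] place [ -44.4   96.3 -171.3]
1.6 -1 pick [ 0.  88.3 58.3] place [-44.4  96.3   8.7]
  regrasp 1 [45.  87.   0.7] [(-14, np.float64(161.0)), (-114, np.float64(-99.00000000000001)), (166, np.float64(-19.00000000000001)), (66, np.float64(80.99999999999999))]
  regrasp -1 [  45.    87.  -179.3] [(-14, np.float64(161.0)), (-114, np.float64(-99.00000000000001)), (166, np.float64(-19.00000000000001)), (66, np.float64(80.99999999999999))]
1.8 1 pick [   0.    76.9 -121.7] place [ -44.1   88.1 -163.3]
1.8 -1 pick [ 0.  76.9 58.3] place [-44.1  88.1  16.7]
  regrasp 1 [46.  78.9 -7.6] [(-14, np.float64(160.99999999999997)), (-114, np.float64(-99.0)), (166, np.float64(-19.000000000000018)), (66, np.float64(81.0))]
  regrasp -1 [ 46.   78.9 172.4] [(-14, np.float64(160.99999999999997)), (-114, np.float64(-99.0)), (166, np.float64(-19.000000000000018)), (66, np.float64(81.0))]
2.1 1 pick [   0.    59.7 -121.7] place [ -45.8   75.8 -151.1]
2.1 -1 pick [ 0.  59.7 58.3] place [-45.8  75.8  28.9]
  regrasp 1 [ 49.9  67.4 -20.9] [(-14, np.float64(161.0)), (-114, np.float64(-99.0)), (166, np.float64(-19.0)), (66, np.float64(81.0))]
  regrasp -1 [ 49.9  67.4 159.1] [(-14, np.float64(161.0)), (-114, np.float64(-99.0)), (166, np.float64(-19.0)), (66, np.float64(81.0))]
[0.7 0.3 0.1] [0.6 0.4 0. ] [0.7 0.4 0.1]
```

```bash

python3 -m jog '[[0,0,0.4,1,0.6,0.3,-1],[0,0,0.4,1,0.6,0.3,-1],[0,0,0.4,1,0.6,0.3,-1],[0,0,0.4,1,0.6,0.3,-1]]' 30
python3 -m jog '[[0,0,0.6,0.6,1,0,-1],[0,0,0.6,0.6,1,0,-1],[0,0,0.6,0.6,1,0,-1],[0,0,0.6,0.6,1,0,-1]]'
python3 -m jog '[[0,0,0.62,0.4,1,0,-1],[0,0,0.62,0.4,1,0,-1],[0,0,0.62,0.4,1,0,-1],[0,0,0.62,0.4,1,0,-1]]'
python3 -m jog '[[0,0,0,0.2,1,0,-1],[0,0,0,0.2,1,0,-1],[0,0,0,0.2,1,0,-1],[0,0,0,0.2,1,0,-1]]'
python3 -m jog '[[0,0,0,0.2,1,0,-1],[0,0,0,0.2,1,0,-1],[0,0,0,0.2,1,0,-1],[0,0,0,0.2,1,0,-1]]'
python3 -m jog '[[0,0,0,0.2,1,0,-1],[0,0,0,0.2,1,0,-1],[0,0,0,0.2,1,0,-1],[0,0,0,0.2,1,0,-1]]'
python3 -m jog '[[0,0,0,0.1,0.5,-1,-1],[0,0,0,0.1,0.5,-1,-1],[0,0,0,0.1,0.5,-1,-1],[0,0,0,0.1,0.5,-1,-1],[0,0,0,0.1,0.5,-1,-1]]'
python3 - <<'E'
from h import *
from station import arm
print(arm.get_obs()['joint_positions'])
t,s=snap('top','1'),snap('side','1')
tiles('pics/c2.png',[(t,140,180),(s,190,230)],w=80,h=80)
E
```

```text
t: 0.5
tool_pos: [0.2792, -0.4433, 0.2644]
tcp_rot: [0.977, 0.215, 0.0, 0.0]
force: [1.0, -0.3, 0.4]
width: 0.0931
gripper_force: 0.0
t: 0.9
tool_pos: [0.368, -0.2915, 0.2635]
tcp_rot: [0.933, 0.359, 0.0, -0.001]
force: [-0.5, -1.1, 0.2]
width: 0.0926
gripper_force: 0.0
t: 1.3
tool_pos: [0.4276, -0.1407, 0.2635]
tcp_rot: [0.866, 0.5, 0.001, -0.001]
force: [-0.0, -0.5, -0.0]
width: 0.093
gripper_force: 0.0
t: 1.7
tool_pos: [0.457, 0.0095, 0.2635]
tcp_rot: [0.866, 0.501, 0.0, -0.001]
force: [0.3, -1.0, 0.3]
width: 0.0927
gripper_force: 0.0
t: 2.1
tool_pos: [0.4873, 0.1585, 0.2631]
tcp_rot: [0.866, 0.5, 0.0, -0.001]
force: [0.4, 0.0, 0.0]
width: 0.0929
gripper_force: 0.0
t: 2.5
tool_pos: [0.5177, 0.3078, 0.2623]
tcp_rot: [0.866, 0.499, -0.0, -0.001]
force: [1.1, -0.8, -0.1]
width: 0.0932
gripper_force: 0.0
t: 3.0
tool_pos: [0.5308, 0.3779, 0.1105]
tcp_rot: [0.867, 0.498, -0.003, 0.0]
force: [0.3, 0.2, 0.1]
width: 0.0928
gripper_force: 0.0
[ 4.48168944e-01  5.24242652e-01  1.40806887e+00 -5.92769126e-04
  1.21586326e+00  9.76458676e-01]
```

View pics/c2.png

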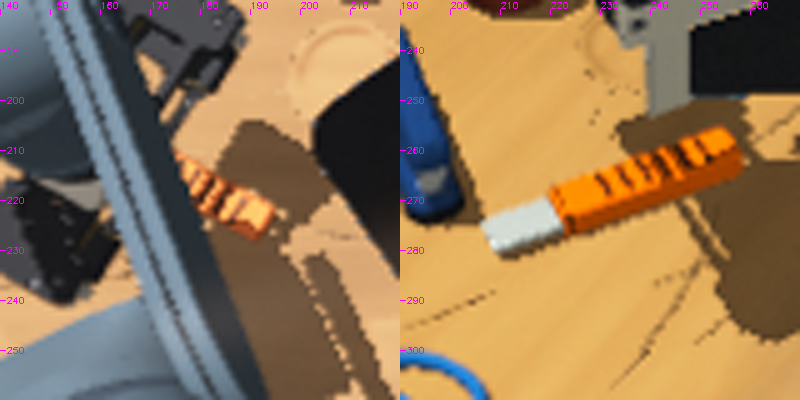

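```bash
python3 - <<'E'
from h import *
from station import arm
np.set_printoptions(precision=4,suppress=True)
t,s=load('top1'),load('side1')
o=arm.get_obs();p=o['tool_pos'];Rt=R.from_quat(o['tcp_rot']);print(p,Rt.as_euler('ZYX',degrees=True))
for sy in(-1,1):
  P=[p+Rt.apply([sx*.0075,sy*w,0]) for w in(.0465,.064) for sx in(-1,1)]
  print(sy,proj(s,P).tolist())
k=[at(s,254.8,255.2,.018),at(s,258.6,260.6,.018),at(s,206.2,274.4,.011),at(s,210.2,280,.011)]
e=(k[0]+k[1])/2;q=(k[2]+k[3])/2;d=(q-e)[:2]
print(*k,'end',e,'tip',q,'mid',(e+q)/2,np.hypot(*d),np.degrees(np.arctan2(d[1],d[0])))
E
```

```text
[0.5332 0.3786 0.1152] [ 59.7064  -0.0409 179.9242]
-1 [[243.50365870515782, 248.94272547465096], [238.20068155813073, 250.78621731785572], [246.4353377274808, 253.21911990557794], [241.09054715500835, 255.10016197537306]]
1 [[228.88199711060867, 227.5599848280046], [223.79587596822472, 229.22174051880575], [226.30040756029945, 223.77527346380248], [221.25401839519446, 225.40591793537956]]
[0.5072 0.3178 0.018 ] [0.4865 0.3298 0.018 ] [0.5816 0.4461 0.011 ] [0.5599 0.4564 0.011 ] end [0.4968 0.3238 0.018 ] tip [0.5708 0.4512 0.011 ] mid [0.5338 0.3875 0.0145] 0.14732853750465977 59.88105683226524
```

```bash

python3 -m jog '[[0,0,0,0,0.02,-0.3,-0.3],[0,0,0,0,0.02,-0.6,-0.3],[0,0,0,0,0.02,-0.73,-0.3],[0,0,0,0,0.02,-0.73,-0.3],[0,0,0,0,0.02,-0.73,-0.3]]'
python3 -m jog '[[0,0,0,0,0,0,1],[0,0,0,0,0,0,1],[0,0,0,0,0,0,1],[0,0,0,0,0,0,1],[0,0,0,0,0,0,1],[0,0,0,0,0,0,1],[0,0,0,0,0,0,1]]' 35
```

```text
t: 3.6
tool_pos: [0.5341, 0.3828, 0.0071]
tcp_rot: [0.867, 0.498, 0.002, 0.0]
force: [0.7, 0.4, -0.8]
width: 0.0613
gripper_force: 0.0
t: 4.3
tool_pos: [0.5325, 0.3829, 0.0047]
tcp_rot: [0.867, 0.498, 0.001, 0.0]
force: [0.4, -0.6, 3.6]
width: 0.0257
gripper_force: 35.0
```

```bash
cat > plan.py <<'E'
from h import *
from station import arm
np.set_printoptions(precision=4,suppress=True)
def keyR(yaw,p): return R.from_euler('ZY',[np.radians(yaw),np.radians(p)])
T2K=R.from_matrix(np.diag([1.,-1,-1]))
def go(Rt,P,o=None):
    o=o or arm.get_obs(); rv=(Rt*R.from_quat(o['tcp_rot']).inv()).as_rotvec()
    print('tcp',o['tool_pos'],'target',P,'turn units',rv/.5,'shift units',(np.array(P)-o['tool_pos'])/.15)
E
python3 - <<'E'
from plan import *
K=keyR(87.8,45);F=np.array([.5505,.152,.024])
tip=F+K.apply([-.008,0,.009]); org=tip-K.apply([.075,0,.009])
tcp=org+K.apply([-.005,0,.0047]);print('final tcp',tcp)
go(K*T2K,tcp+K.apply([0,0,.07]))
E
```

```text
final tcp [0.5482 0.0931 0.0895]
tcp [0.5325 0.3829 0.0047] target [0.5501 0.1426 0.139 ] turn units [-1.5238  0.445   0.9269] shift units [ 0.1179 -1.6022  0.8955]
```

```bash

python3 -m jog '[[0,0,0,0,0,0.3,1],[0,0,0,0,0,0.6,1],[0,0,0,0,0,1,1],[0,0,0,0,0,1,1]]'
python3 -m jog '[[-0.2,0.06,0.12,0.02,-0.2,0.2,1],[-0.4,0.12,0.24,0.03,-0.4,0.2,1],[-0.6,0.17,0.36,0.04,-0.6,0.2,1],[-0.762,0.2225,0.4635,0.06,-0.8,0.2,1],[-0.762,0.2225,0.4635,0.06,-0.8,0.2,1]]'
python3 -m jog '[[-0.2,0.06,0.12,0.02,-0.2,0,1],[-0.4,0.12,0.24,0.03,-0.4,-0.1,1],[-0.6,0.17,0.36,0.04,-0.6,-0.2,1],[-0.762,0.2225,0.4635,0.06,-0.8,-0.3,1],[-0.762,0.2225,0.4635,0.06,-0.8,-0.3,1],[-0.762,0.2225,0.4635,0.06,-0.8,-0.3,1]]'
python3 - <<'E'
from plan import *
t,s=snap('top','2'),snap('side','2')
o=arm.get_obs();print(o['joint_positions'],o['tool_pos'],o['tcp_rot'],o['width'])
tiles('pics/c3.png',[(t,220,170),(s,240,150)],w=80,h=80)
E
```

```text
t: 4.7
tool_pos: [0.5345, 0.3845, 0.1606]
tcp_rot: [0.867, 0.498, 0.005, 0.0]
force: [1.5, 0.1, -1.6]
width: 0.0258
gripper_force: 35.0
t: 5.2
tool_pos: [0.5399, 0.2613, 0.1813]
tcp_rot: [0.786, 0.585, -0.145, 0.136]
force: [0.2, 1.2, -2.8]
width: 0.0255
gripper_force: 35.0
t: 5.8
tool_pos: [0.5493, 0.1435, 0.1379]
tcp_rot: [0.666, 0.64, -0.276, 0.264]
force: [0.0, -0.6, -1.9]
width: 0.0258
gripper_force: 35.0
[ 0.4618  0.6585  1.3759 -0.6678  1.5558  0.671 ] [0.5506 0.1441 0.14  ] [ 0.6669  0.6401 -0.2744  0.2651] 0.025227912110393377
```

View pics/c3.png

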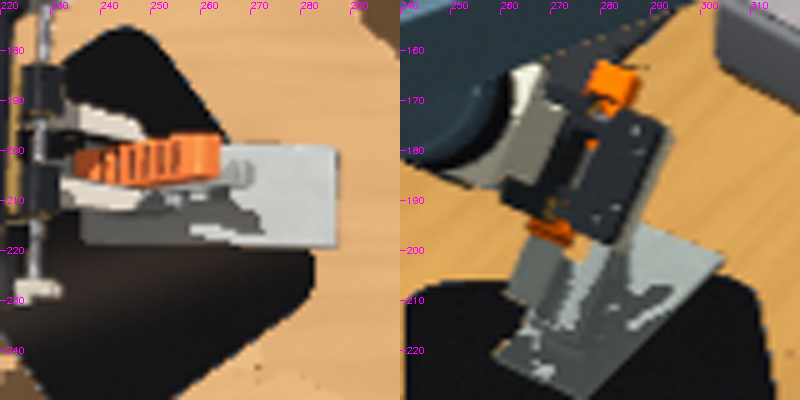

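```bash
python3 - <<'E'
from plan import *
t,s=load('top2'),load('side2')
o=arm.get_obs(); K=R.from_quat(o['tcp_rot'])*T2K.inv(); print(K.as_euler('ZYX',degrees=True))
org=o['tool_pos']-K.apply([-.005,0,.0047])
P=org+K.apply([[-.075,.013,.018],[-.075,-.013,.018],[-.075,0,.018]]);print(P)
print('pred top',proj(t,P),'obs 263.8,196.6  264,205.6')
print('pred side',proj(s,P)); 
# rest model overlay
def ov(c,yaw,ox,oy,fx):
  Rz=R.from_euler('Z',yaw,degrees=True); O=np.array([ox,oy,0]); Kf=keyR(yaw,45); F=O+Rz.apply([fx,0,.024])
  g=lambda A:[F+Kf.apply(a) for a in A]
  L=[[O+Rz.apply([a*.085,b*.035,.008]) for a,b in((1,1),(1,-1),(-1,-1),(-1,1),(1,1))],
   g([[0,.007,0],[-.103,.007,0],[-.103,-.007,0],[0,-.007,0]])]+[g([[0,y,0],[0,y,.02],[-.042,y,.02],[-.042,y,0],[0,y,0]]) for y in(.0145,-.0145)]
  return [proj(c,l) for l in L]
import sys
t0,s0=load('top0'),load('side0')
out=[]
for c,u,v in((t0,225,185),(s0,245,175)):
  im=cv2.resize(c['img'][v:v+60,u:u+66,::-1],(396,360),interpolation=cv2.INTER_CUBIC); raw=im.copy()
  for l in ov(c,87.8,.5492,.0964,.056): cv2.polylines(im,[np.int32((l-[u,v]+.5)*6*8)],False,(0,0,255),1,cv2.LINE_AA,3)
  out.append(np.hstack([raw,im]))
cv2.imwrite('pics/c4.png',np.vstack(out)[:600*2])
E
python3 -c "
import cv2;i=cv2.imread('pics/c4.png');cv2.imwrite('pics/c4.png',cv2.resize(i,(660,600)))"
```

```text
[87.5786 44.8541 -0.189 ]
[[0.5359 0.1044 0.1987]
 [0.5619 0.1033 0.1988]
 [0.5489 0.1039 0.1988]]
pred top [[259.7236 204.5515]
 [259.9563 195.5104]
 [259.8403 200.0201]] obs 263.8,196.6  264,205.6
pred side [[286.2213 163.4074]
 [278.7798 160.5863]
 [282.4849 161.9904]]
```

View pics/c4.png

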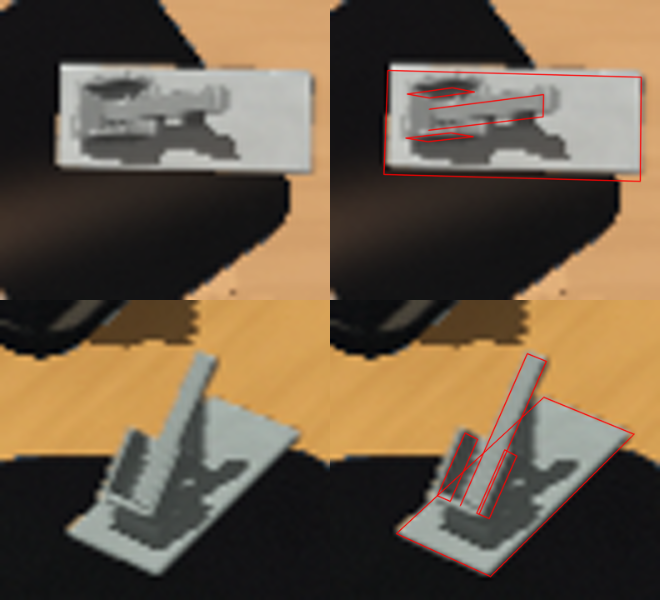

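```bash
python3 - <<'E'
from plan import *
t,s=load('top2'),load('side2')
o=arm.get_obs(); K=R.from_quat(o['tcp_rot'])*T2K.inv()
org=o['tool_pos']-K.apply([-.005,0,.0047])
Pt=org+K.apply([[-.075,.013,.0],[-.075,-.013,.0]]);print('top low edge',proj(t,Pt))
R0=np.array([.5492,.0964,.008])
for n,c in(('t',t),('s',s)):
  J=np.array([proj(c,R0+e)[0]-proj(c,R0)[0] for e in np.eye(3)*.001]).T
  Pe=org+K.apply([-.075,0,.009]);Jk=proj(c,Pe+K.apply([.001,0,0]))[0]-proj(c,Pe)[0]
  print(n,'rest J/mm',J[:,:2],'key J/mm',Jk)
E
```

```text
top low edge [[264.0818 205.3655]
 [264.2912 196.4249]]
t rest J/mm [[-0.0046 -0.3   ]
 [-0.2973  0.0034]] key J/mm [-0.2539  0.0338]
s rest J/mm [[-0.2696 -0.1609]
 [-0.1073  0.168 ]] key J/mm [-0.1372  0.3084]
```

```bash
python3 - <<'E'
from plan import *
K=keyR(87.6,45);F=np.array([.5558,.1485,.024])
tip=F+K.apply([-.008,0,.009]); org=tip-K.apply([.075,0,.009])
tcp=org+K.apply([-.005,0,.0047]);print('final tcp',tcp)
go(K*T2K,tcp+K.apply([0,0,.022])); go(K*T2K,tcp+K.apply([0,0,.000]))
E
```

```text
final tcp [0.5533 0.0896 0.0895]
tcp [0.5506 0.1441 0.14  ] target [0.554  0.1052 0.1051] turn units [-0.0049  0.0049 -0.0039] shift units [ 0.0225 -0.2592 -0.2324]
tcp [0.5506 0.1441 0.14  ] target [0.5533 0.0896 0.0895] turn units [-0.0049  0.0049 -0.0039] shift units [ 0.0181 -0.3628 -0.3361]
```

```bash

python3 -m jog '[[0,0,0,0.02,-0.13,-0.12,1],[0,0,0,0.022,-0.26,-0.232,1],[0,0,0,0.022,-0.26,-0.232,1],[0,0,0,0.022,-0.26,-0.232,1],[0,0,0,0.022,-0.26,-0.232,1]]'
python3 - <<'E'
from plan import *
t,s=snap('top','3'),snap('side','3')
o=arm.get_obs();print(o['tool_pos'],o['force'])
tiles('pics/c5.png',[(t,225,185),(s,250,170)],w=50,h=50,s=8)
E
```

```text
t: 6.4
tool_pos: [0.5543, 0.105, 0.1058]
tcp_rot: [0.666, 0.64, -0.275, 0.266]
force: [0.3, 0.1, -1.8]
width: 0.0253
gripper_force: 35.0
[0.554  0.105  0.1055] [-0.3498  0.8088 -1.6405]
```

View pics/c5.png

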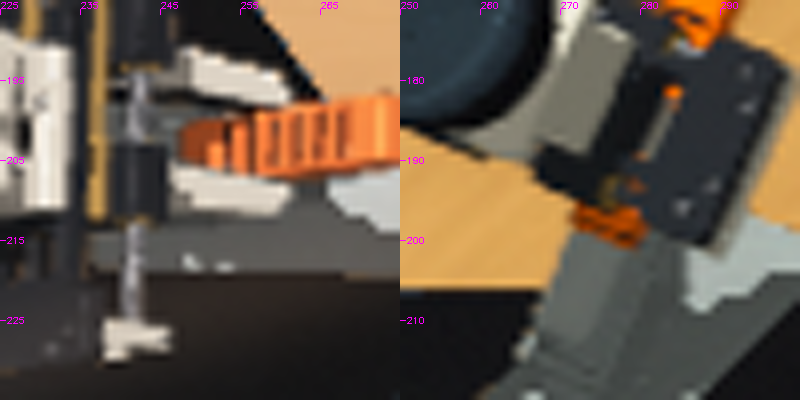

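```bash

python3 -m jog '[[0,0,0,0,-0.03,-0.03,1],[0,0,0,0,-0.05,-0.05,1],[0,0,0,0,-0.05,-0.05,1]]'
python3 -m jog '[[0,0,0,0,-0.02,-0.02,1],[0,0,0,0,-0.036,-0.036,1],[0,0,0,0,-0.036,-0.036,1],[0,0,0,0,-0.036,-0.036,1]]'
```

```text
t: 6.8
tool_pos: [0.5527, 0.0959, 0.0963]
tcp_rot: [0.666, 0.64, -0.277, 0.265]
force: [-0.7, 0.1, -0.7]
width: 0.0259
gripper_force: 35.0
t: 7.2
tool_pos: [0.5531, 0.0908, 0.0914]
tcp_rot: [0.666, 0.64, -0.276, 0.265]
force: [0.2, 0.1, -2.5]
width: 0.0256
gripper_force: 35.0
```

```bash

for i in 1 ; do python3 -m jog '[[0,0,0,0,-0.008,-0.008,1],[0,0,0,0,-0.008,-0.008,1]]'; done
python3 -m jog '[[0,0,0,0,-0.008,-0.008,1],[0,0,0,0,-0.008,-0.008,1]]'
python3 - <<'E'
from station import arm
o=arm.get_obs();print(o['tool_pos'],o['force'],o['ft_torque'])
E
```

```text
t: 7.4
tool_pos: [0.5534, 0.0899, 0.0904]
tcp_rot: [0.666, 0.64, -0.276, 0.266]
force: [0.3, 0.9, -0.8]
width: 0.0256
gripper_force: 35.0
t: 7.6
tool_pos: [0.5534, 0.0898, 0.0904]
tcp_rot: [0.666, 0.64, -0.275, 0.266]
force: [-3.1, 8.1, 6.1]
width: 0.0256
gripper_force: 35.0
[0.55341157 0.08980877 0.09038781] [-3.07266856  8.12700904  6.13385652] [ 0.40904814  0.27439939 -0.34157618]
```

```bash

python3 -m jog '[[0,0,0,0,0.004,0.004,0],[0,0,0,0,0.004,0.004,0],[0,0,0,0,0.004,0.004,0],[0,0,0,0,0.004,0.004,0]]'
python3 -m jog '[[0,0,0,0,0.15,0.15,0],[0,0,0,0,0.35,0.35,0],[0,0,0,0,0.4,0.5,0],[0,0,0,0,0.4,0.5,0]]'
python3 - <<'E'
from plan import *
t,s=snap('top','4'),snap('side','4')
K=keyR(87.6,45); c=np.array([.5533,.0898,.0904]); org=c-K.apply([-.005,0,.0047]); end=org+K.apply([-.075,0,.009])
print('end',end,'tip',org+K.apply([.075,0,.009]))
Rg=R.from_matrix(np.c_[np.cross(-K.as_matrix()[:,1],K.as_matrix()[:,0]),-K.as_matrix()[:,1],K.as_matrix()[:,0]])
go(Rg,end-K.apply([.06,0,0]));go(Rg,end+K.apply([.04,0,0]))
for n,cc in(('t',t),('s',s)):
  print(n,'pred end top edge/bottom', proj(cc,org+K.apply([[-.075,.013,.018],[-.075,-.013,.018],[-.075,.013,0],[-.075,-.013,0],[.035,.013,.018],[.035,-.013,.018]])).round(1).tolist())
tiles('pics/c6.png',[(t,230,180),(s,250,160)],w=50,h=60,s=8)
E
```

```text
t: 8.0
tool_pos: [0.5532, 0.0888, 0.0895]
tcp_rot: [0.666, 0.64, -0.277, 0.265]
force: [0.4, 0.2, 0.1]
width: 0.0458
gripper_force: 0.0
t: 8.4
tool_pos: [0.5549, 0.1509, 0.1677]
tcp_rot: [0.666, 0.64, -0.273, 0.267]
force: [-0.4, 0.3, -0.5]
width: 0.0465
gripper_force: 0.0
end [0.5514 0.0434 0.1429] tip [0.5558 0.1494 0.0369]
tcp [0.5532 0.149  0.1643] target [0.5496 0.001  0.1854] turn units [ 3.1402 -0.1272 -0.0052] shift units [-0.024  -0.987   0.1403]
tcp [0.5532 0.149  0.1643] target [0.5525 0.0716 0.1147] turn units [ 3.1402 -0.1272 -0.0052] shift units [-0.0042 -0.516  -0.3312]
t pred end top edge/bottom [[277.7, 206.0], [277.9, 197.4], [281.7, 206.8], [281.8, 198.3], [251.5, 209.1], [251.8, 201.0]]
s pred end top edge/bottom [[293.9, 168.4], [286.8, 165.7], [295.9, 169.9], [288.9, 167.2], [279.4, 201.2], [272.3, 198.2]]
```

View pics/c6.png

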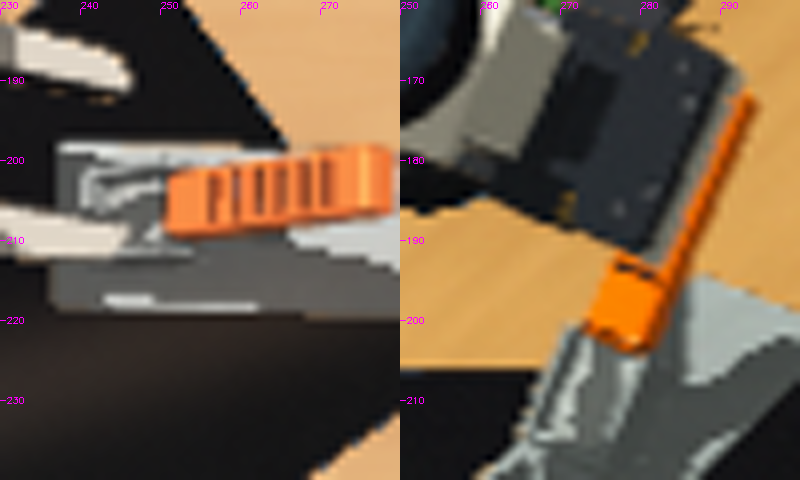

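```bash

python3 -m jog '[[0.27,-0.01,0,0,-0.05,0.15,0],[0.53,-0.02,0,0,-0.1,0.3,0],[0.785,-0.032,0,0,-0.2,0.35,0],[0.785,-0.032,0,0,-0.2,0.35,0]]'
python3 -m jog '[[0.27,-0.01,0,0,-0.12,0,0],[0.53,-0.02,0,0,-0.24,0,0],[0.785,-0.032,0,0,-0.35,0,0],[0.785,-0.032,0,0,-0.35,0,0]]'
python3 -m jog '[[0.27,-0.01,0,0,-0.12,0,0],[0.53,-0.02,0,0,-0.24,0,0],[0.785,-0.032,0,-0.012,-0.3,0,0],[0.785,-0.032,0,-0.012,-0.3,0,0]]'
python3 -m jog '[[0.27,-0.01,0,0,-0.06,-0.06,0],[0.53,-0.02,0,0,-0.1,-0.12,0],[0.785,-0.032,0,-0.012,-0.137,-0.21,0],[0.785,-0.032,0,-0.012,-0.137,-0.21,0],[0.785,-0.032,0,-0.012,-0.137,-0.21,0]]'
python3 - <<'E'
from plan import *
K=keyR(87.6,45).as_matrix(); end=np.array([.5514,.0434,.1429])
Rg=R.from_matrix(np.c_[np.cross(-K[:,1],K[:,0]),-K[:,1],K[:,0]])
print(arm.get_obs()['joint_positions'],arm.get_obs()['tcp_rot'],Rg.as_quat())
go(Rg,end+K@[.04,0,0])
E
```

```text
t: 8.9
tool_pos: [0.5543, 0.1145, 0.2197]
tcp_rot: [0.71, 0.677, -0.139, 0.136]
force: [1.3, -0.4, -0.5]
width: 0.0465
gripper_force: 0.0
t: 9.3
tool_pos: [0.5524, 0.0608, 0.2152]
tcp_rot: [0.724, 0.69, -0.001, -0.001]
force: [-0.3, -0.3, 0.1]
width: 0.0464
gripper_force: 0.0
t: 9.7
tool_pos: [0.5499, 0.0185, 0.2134]
tcp_rot: [0.71, 0.677, 0.139, -0.138]
force: [0.3, -0.2, 0.9]
width: 0.0465
gripper_force: 0.0
t: 10.2
tool_pos: [0.5488, 0.0024, 0.184]
tcp_rot: [0.667, 0.64, 0.274, -0.266]
force: [-0.0, 0.7, 0.7]
width: 0.0469
gripper_force: 0.0
[-0.6304  0.4677  1.5975  0.6249  1.5837 -0.7478] [ 0.6668  0.6397  0.2742 -0.2664] [ 0.6668  0.6395  0.2762 -0.2649]
tcp [0.5488 0.0024 0.184 ] target [0.5526 0.0717 0.1146] turn units [ 0.0014 -0.0089 -0.0047] shift units [ 0.0252  0.4618 -0.4626]
```

```bash

python3 -m jog '[[0,0,0,0.008,0.12,-0.12,0],[0,0,0,0.016,0.26,-0.26,0],[0,0,0,0.022,0.4,-0.4,0],[0,-0.008,-0.004,0.025,0.46,-0.46,0],[0,-0.008,-0.004,0.025,0.46,-0.46,0],[0,-0.008,-0.004,0.025,0.46,-0.46,0]]'
python3 -m jog '[[0,0,0,0,0,0,1],[0,0,0,0,0,0,1],[0,0,0,0,0,0,1],[0,0,0,0,0,0,1]]' 50
python3 - <<'E'
from plan import *
o=arm.get_obs();print(o['tool_pos'],o['tcp_rot'],o['force'],o['ft_torque'],o['width'])
E
```

```text
t: 10.8
tool_pos: [0.5538, 0.0705, 0.1179]
tcp_rot: [0.666, 0.641, 0.278, -0.262]
force: [-0.7, 0.1, -0.3]
width: 0.0466
gripper_force: 0.0
t: 11.2
tool_pos: [0.5538, 0.0693, 0.117]
tcp_rot: [0.666, 0.64, 0.278, -0.262]
force: [-0.6, -1.8, 2.7]
width: 0.0258
gripper_force: 49.8
[0.5538 0.0693 0.117 ] [ 0.6665  0.64    0.2783 -0.2623] [-0.5913 -1.7572  2.6784] [-0.313   0.0231  0.0787] 0.025780983016490552
```

```bash

python3 -m jog '[[0,0,0,0,0.07,0.07,1],[0,0,0,0,0.15,0.15,1],[0,0,0,0,0.28,0.28,1],[0,0,0,0,0.28,0.5,1],[0,0,0,0,0.28,0.7,1],[0,0,0,0,0.28,0.7,1]]' 60
python3 - <<'E'
from plan import *
def down(a):
  y=np.array([np.cos(np.radians(a)),np.sin(np.radians(a)),0]);z=np.array([0,0,-1.]);return R.from_matrix(np.c_[np.cross(y,z),y,z])
go(down(-15.5),[.5483,-.2415,.225])
E
```

```text
t: 11.8
tool_pos: [0.5547, 0.1126, 0.2258]
tcp_rot: [0.665, 0.642, 0.28, -0.26]
force: [-0.5, 0.5, -1.1]
width: 0.0255
gripper_force: 59.9
tcp [0.5547 0.1126 0.2258] target [0.5483, -0.2415, 0.225] turn units [-1.5478  0.2675 -0.445 ] shift units [-0.0426 -2.3607 -0.005 ]
```

```bash

python3 -m jog '[[-0.25,0.044,-0.074,0,-0.2,0.1,1],[-0.5,0.089,-0.148,0,-0.4,0.2,1],[-0.774,0.134,-0.2225,0,-0.6,0.2,1],[-0.774,0.134,-0.2225,0,-0.8,0.2,1]]'
python3 -m jog '[[-0.25,0.044,-0.074,0,-0.2,0,1],[-0.5,0.089,-0.148,0,-0.4,0,1],[-0.774,0.134,-0.2225,-0.02,-0.6,0,1],[-0.774,0.134,-0.2225,-0.02,-0.8,0,1]]'
python3 -m jog '[[0,0,0,0,-0.3,0,1],[0,0,0,-0.022,-0.6,-0.1,1],[0,0,0,-0.022,-0.76,-0.2,1],[0,0,0,-0.022,-0.76,-0.2,1],[0,0,0,-0.022,-0.76,-0.2,1],[0,0,0,-0.022,-0.76,-0.2,1]]'
python3 - <<'E'
from plan import *
t,s=snap('top','5'),snap('side','5')
o=arm.get_obs();p=o['tool_pos'];Rt=R.from_quat(o['tcp_rot']);print(p,Rt.as_matrix()[:,1:],o['joint_positions'])
print('tip pred side',proj(s,[p+Rt.apply([0,y,.117]) for y in(-.0105,.0105)]).tolist(),'handle/blade line',proj(s,[p+Rt.apply([0,y,.077]) for y in(-.012,.012)]).tolist())
print('collar centre pred',proj(s,[[.5483,-.2415,.08]]),proj(t,[[.5483,-.2415,.08]]))
tiles('pics/c7.png',[(t,340,175),(s,305,120)],w=50,h=60,s=8)
E
```

```text
t: 12.2
tool_pos: [0.5538, -0.0061, 0.2542]
tcp_rot: [0.746, 0.637, 0.141, -0.132]
force: [-0.1, 0.3, -2.0]
width: 0.0256
gripper_force: 59.9
t: 12.6
tool_pos: [0.5502, -0.125, 0.2515]
tcp_rot: [0.796, 0.605, -0.002, -0.002]
force: [1.1, 0.0, -1.7]
width: 0.0255
gripper_force: 59.9
t: 13.2
tool_pos: [0.5472, -0.2406, 0.2218]
tcp_rot: [0.797, 0.603, -0.0, -0.003]
force: [-0.1, 0.1, -1.2]
width: 0.0254
gripper_force: 59.9
[ 0.5475 -0.2406  0.2223] [[ 0.9625 -0.0029]
 [-0.2713  0.0025]
 [-0.0035 -1.    ]] [-0.6007  0.345   1.4056  0.0004  1.3947 -0.326 ]
tip pred side [[333.85366214938455, 140.44008073573184], [329.4349861296291, 138.1824013860678]] handle/blade line [[335.12793263600304, 130.74401657535788], [329.99929118014313, 128.21367822366344]]
collar centre pred [[330.9056 145.1481]] [[368.6175 205.3127]]
```

View pics/c7.png

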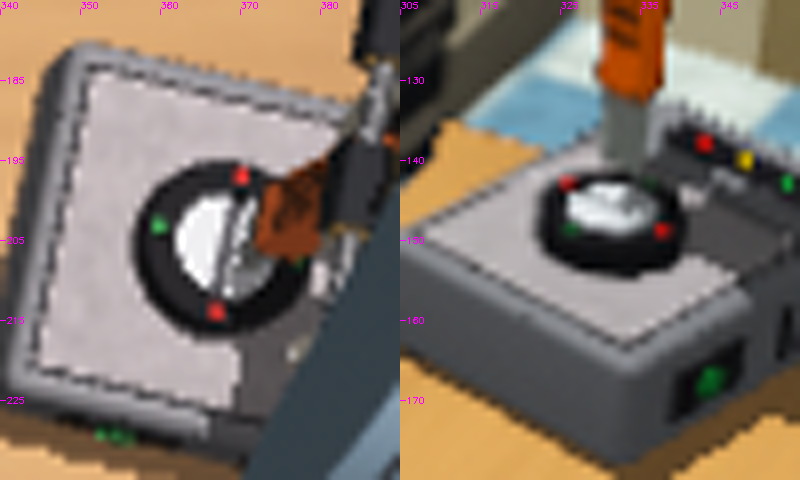

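```bash
python3 - <<'E'
from plan import *
t=load('top5');o=arm.get_obs();p=o['tool_pos'];Rt=R.from_quat(o['tcp_rot'])
for z in (.077,):
  print([(x,y,proj(t,p+Rt.apply([x,y,z]))[0].round(1).tolist()) for x in(-.009,.009) for y in(-.013,.013)])
print(proj(t,p+Rt.apply([0,0,.077]))-proj(t,p+Rt.apply([0,0,.080])))
E
```

```text
[(-0.009, -0.013, [376.9, 207.2]), (-0.009, 0.013, [378.6, 198.9]), (0.009, -0.013, [371.0, 205.7]), (0.009, 0.013, [372.7, 197.4])]
[[ 0.3191 -0.166 ]]
```

```bash

python3 -m jog '[[0,0,0,0.01,0,-0.07,1],[0,0,0,0.01,0,-0.13,1],[0,0,0,0.01,0,-0.15,1]]'
python3 -m jog '[[0,0,0,0,0,-0.01,1],[0,0,0,0,0,-0.02,1],[0,0,0,0,0,-0.02,1]]'
python3 -m jog '[[0,0,0,0,0,-0.01,1],[0,0,0,0,0,-0.02,1],[0,0,0,0,0,-0.02,1]]'
python3 -m jog '[[0,0,0,0,0,-0.01,1],[0,0,0,0,0,-0.02,1],[0,0,0,0,0,-0.02,1]]'
```

```text
t: 13.6
tool_pos: [0.5479, -0.2409, 0.1974]
tcp_rot: [0.798, 0.603, -0.001, -0.003]
force: [0.1, 0.2, -1.6]
width: 0.0256
gripper_force: 59.9
t: 13.9
tool_pos: [0.5486, -0.2415, 0.196]
tcp_rot: [0.798, 0.603, -0.0, -0.003]
force: [0.5, 1.9, -1.4]
width: 0.0255
gripper_force: 59.9
t: 14.2
tool_pos: [0.5489, -0.2417, 0.1935]
tcp_rot: [0.798, 0.603, -0.0, -0.002]
force: [1.4, 3.2, 1.1]
width: 0.0258
gripper_force: 59.9
t: 14.5
tool_pos: [0.5489, -0.2418, 0.1904]
tcp_rot: [0.798, 0.603, -0.0, -0.002]
force: [0.6, 3.4, 3.4]
width: 0.0254
gripper_force: 59.9
```

```bash

python3 -m jog '[[0,0,0,0,0.005,0,1],[0,0,0,0,0.01,0,1],[0,0,0,0,0.01,0,1]]'
python3 - <<'E'
from plan import *
t,s=snap('top','6'),snap('side','6')
o=arm.get_obs();print(o['tool_pos'],o['force'],o['ft_torque'])
tiles('pics/c8.png',[(t,340,175),(s,305,120)],w=50,h=60,s=8)
E
```

```text
t: 14.8
tool_pos: [0.5489, -0.241, 0.1906]
tcp_rot: [0.798, 0.603, -0.001, -0.001]
force: [0.9, 0.7, 3.6]
width: 0.0253
gripper_force: 59.9
[ 0.5489 -0.241   0.1905] [1.1756 0.6328 3.1704] [ 0.1936 -0.5088 -0.0095]
```

View pics/c8.png

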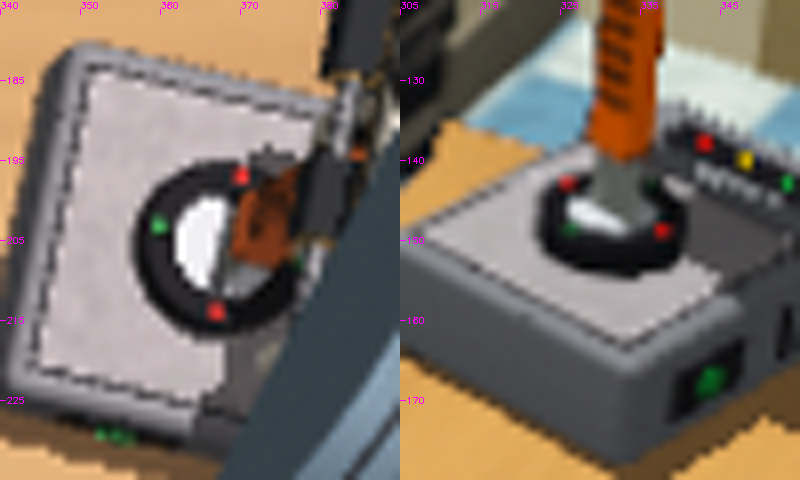

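```bash

python3 -m jog '[[0,0,0,0,0,-0.01,1],[0,0,0,0,0,-0.02,1],[0,0,0,0,0,-0.02,1]]'
python3 -m jog '[[0,0,0,0,0,-0.01,1],[0,0,0,0,0,-0.01,1],[0,0,0,0,0,-0.01,1]]'
```

```text
t: 15.2
tool_pos: [0.5489, -0.241, 0.1876]
tcp_rot: [0.798, 0.603, -0.001, -0.001]
force: [0.9, 1.4, 5.4]
width: 0.0258
gripper_force: 59.9
t: 15.5
tool_pos: [0.549, -0.2411, 0.1873]
tcp_rot: [0.798, 0.603, -0.001, -0.001]
force: [-0.2, 1.1, 12.1]
width: 0.0258
gripper_force: 60.0
```

```bash

python3 -m jog '[[0,0,-0.2,0,0,0,1],[0,0,-0.4,0,0,0,1],[0,0,-0.6,0,0,0,1],[0,0,-0.8,0,0,0,1],[0,0,-0.8,0,0,0,1]]'
python3 - <<'E'
from plan import *
o=arm.get_obs();print(o['force'],o['ft_torque'],np.degrees(np.arctan2(*R.from_quat(o['tcp_rot']).as_matrix()[[1,0],1])),o['tool_pos'])
E
```

```text
t: 16.0
tool_pos: [0.5486, -0.2412, 0.1874]
tcp_rot: [0.902, 0.431, -0.0, -0.001]
force: [-0.5, 0.7, 12.6]
width: 0.0257
gripper_force: 60.0
[-0.5338  0.6881 12.5574] [0.2696 0.2931 0.0338] -38.90939244535043 [ 0.5486 -0.2412  0.1874]
```

Smooth with low lateral force and about 0.04–0.09 N m of torque; continue.

```bash

python3 -m jog '[[0,0,-0.2,0,0,0,1],[0,0,-0.4,0,0,0,1],[0,0,-0.6,0,0,0,1],[0,0,-0.8,0,0,0,1],[0,0,-0.8,0,0,0,1]]'
python3 -m jog '[[0,0,-0.2,0,0,0,1],[0,0,-0.4,0,0,0,1],[0,0,-0.6,0,0,0,1],[0,0,-0.8,0,0,0,1],[0,0,-0.8,0,0,0,1]]'
python3 - <<'E'
from plan import *
o=arm.get_obs();print(o['force'],o['ft_torque'],np.degrees(np.arctan2(*R.from_quat(o['tcp_rot']).as_matrix()[[1,0],1])),o['tool_pos'])
E
```

```text
t: 16.5
tool_pos: [0.5483, -0.2411, 0.1873]
tcp_rot: [0.97, 0.243, 0.0, -0.001]
force: [-2.3, 0.4, 13.1]
width: 0.0259
gripper_force: 60.0
t: 17.0
tool_pos: [0.5482, -0.2411, 0.1873]
tcp_rot: [0.999, 0.046, 0.001, -0.001]
force: [-2.0, 1.5, 13.4]
width: 0.0258
gripper_force: 60.0
[-1.9928  1.5165 13.3586] [0.3279 0.6897 0.0806] -84.74619288118504 [ 0.5482 -0.2411  0.1873]
```

```bash
cat > st.py <<'E'
from plan import *
o=arm.get_obs();print(o['force'],o['ft_torque'],np.degrees(np.arctan2(*R.from_quat(o['tcp_rot']).as_matrix()[[1,0],1])),o['tool_pos'],o['joint_positions'][5])
E
python3 -m jog '[[0,0,-0.2,0,0,0,1],[0,0,-0.4,0,0,0,1],[0,0,-0.6,0,0,0,1],[0,0,-0.8,0,0,0,1],[0,0,-0.8,0,0,0,1]]'; python3 st.py
python3 -m jog '[[0,0,-0.1,0,0,0,1],[0,0,-0.17,0,0,0,1],[0,0,-0.17,0,0,0,1]]' ; python3 st.py
```

```text
t: 17.5
tool_pos: [0.5483, -0.2412, 0.1873]
tcp_rot: [0.988, -0.154, 0.001, -0.001]
force: [-1.7, 0.2, 13.3]
width: 0.0257
gripper_force: 60.0
[-1.726   0.2495 13.3236] [0.2278 0.5968 0.0585] -107.6638027620625 [ 0.5483 -0.2412  0.1873] 1.275914707681953
t: 17.8
tool_pos: [0.5483, -0.2413, 0.1873]
tcp_rot: [0.981, -0.194, 0.002, -0.001]
force: [-2.0, 0.7, 13.3]
width: 0.0257
gripper_force: 60.0
[-1.9814  0.732  13.2939] [ 0.2703  0.6223 -0.0321] -112.43056387571909 [ 0.5483 -0.2413  0.1873] 1.359101459803796
```

```bash

python3 -m jog '[[0,0,-0.05,0,0,0,1],[0,0,-0.1,0,0,0,1],[0,0,-0.1,0,0,0,1]]'; python3 st.py
python3 -m jog '[[0,0,-0.03,0,0,0,1],[0,0,-0.06,0,0,0,1],[0,0,-0.06,0,0,0,1]]'; python3 st.py
```

```text
t: 18.1
tool_pos: [0.5483, -0.2413, 0.1873]
tcp_rot: [0.976, -0.219, 0.002, -0.001]
force: [-2.0, 0.7, 13.2]
width: 0.0256
gripper_force: 60.0
[-1.9641  0.705  13.1665] [0.2553 0.6009 0.1424] -115.26425203743493 [ 0.5483 -0.2413  0.1873] 1.4086447856720172
t: 18.4
tool_pos: [0.5483, -0.2412, 0.1873]
tcp_rot: [0.972, -0.233, 0.002, -0.001]
force: [-1.7, 1.1, 12.8]
width: 0.0253
gripper_force: 60.0
[-1.7068  1.0744 12.8385] [0.2899 0.6383 0.2772] -116.94966278515513 [ 0.5483 -0.2412  0.1873] 1.438181740762988
```

```bash

python3 -m jog '[[0,0,0.1,0,0,0,1],[0,0,0.14,0,0,0,1],[0,0,0.14,0,0,0,1]]'; python3 st.py
python3 -m jog '[[0,0,0,0,0,0.03,1],[0,0,0,0,0,0.06,1],[0,0,0,0,0,0.1,1],[0,0,0,0,0,0.2,1],[0,0,0,0,0,0.4,1],[0,0,0,0,0,0.4,1],[0,0,0,0,0,0.4,1]]'
python3 - <<'E'
from plan import *
t,s=snap('top','7'),snap('side','7')
tiles('pics/c9.png',[(t,340,175),(s,305,110)],w=50,h=60,s=8)
# return: grasp pose + lift waypoint
Rg=R.from_quat([.6665,.64,.2783,-.2623])
go(Rg,[.5538,.1126,.2258])
E
python3 st.py
```

```text
t: 18.7
tool_pos: [0.5483, -0.2412, 0.1873]
tcp_rot: [0.98, -0.199, 0.002, -0.001]
force: [-2.5, 0.7, 12.3]
width: 0.0256
gripper_force: 60.0
[-2.4721  0.7424 12.334 ] [ 0.2625  0.58   -0.0264] -112.9147529977075 [ 0.5483 -0.2412  0.1873] 1.367576945325589
t: 19.4
tool_pos: [0.5484, -0.2403, 0.2451]
tcp_rot: [0.98, -0.199, 0.001, -0.002]
force: [-0.1, -0.1, -2.2]
width: 0.0255
gripper_force: 59.9
tcp [ 0.5477 -0.2399  0.2438] target [0.5538, 0.1126, 0.2258] turn units [ 0.9573 -1.5627  3.6293] shift units [ 0.0406  2.35   -0.1199]
[ 0.5478 -1.3871 -2.3803] [ 0.0243  0.0699 -0.0002] -112.95211665653402 [ 0.5477 -0.2399  0.2438] 1.3687876095019036
```

View pics/c9.png

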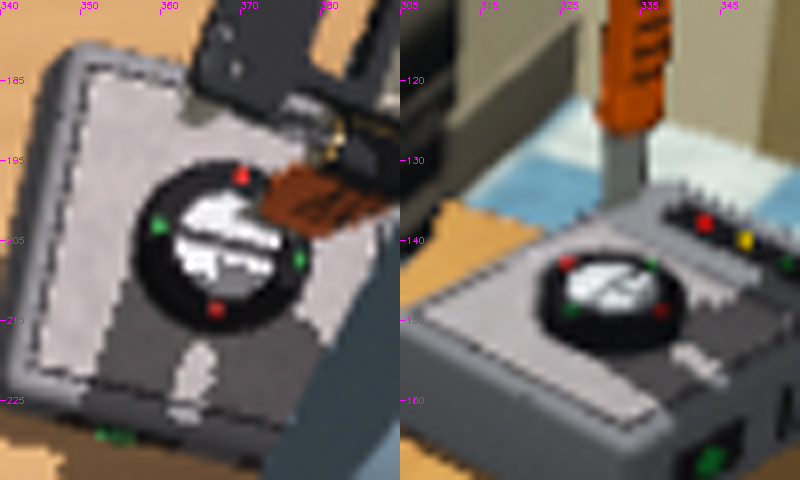

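```bash

python3 -m jog '[[0,0,0.28,0,0.06,0.02,1],[0,0,0.56,0,0.12,0.03,1],[0,0,0.85,0,0.19,0.04,1],[0,0,0.85,0,0.19,0.04,1]]'
python3 -m jog '[[0,0,0.28,0,0.06,0,1],[0,0,0.56,0,0.12,0,1],[0,0,0.85,0,0.19,0,1],[0,0,0.85,0,0.19,0,1]]'
python3 -m jog '[[0,0,0.28,0,0.06,0,1],[0,0,0.56,0,0.12,0,1],[0,0,0.85,0,0.19,0,1],[0,0,0.85,0,0.19,0,1]]'
python3 -m jog '[[0,0,0.28,0,0.06,0,1],[0,0,0.56,0,0.12,0,1],[0,0,0.85,0,0.19,0,1],[0,0,0.85,0,0.19,0,1]]'
python3 -m jog '[[0.25,-0.044,0.074,0,0.2,0,1],[0.5,-0.089,0.148,0,0.4,0,1],[0.774,-0.134,0.2225,0.02,0.6,0,1],[0.774,-0.134,0.2225,0.02,0.8,0,1],[0.774,-0.134,0.2225,0.02,0.8,0,1]]'
python3 - <<'E'
from plan import *
go(R.from_quat([.6665,.64,.2783,-.2623]),[.5538,.1126,.2258])
E
```

```text
t: 19.9
tool_pos: [0.5479, -0.2104, 0.2502]
tcp_rot: [1.0, 0.013, -0.0, -0.003]
force: [0.1, -0.4, -1.1]
width: 0.0259
gripper_force: 59.9
t: 20.3
tool_pos: [0.5481, -0.1826, 0.2506]
tcp_rot: [0.975, 0.222, -0.0, -0.003]
force: [0.4, -0.2, -1.4]
width: 0.0255
gripper_force: 59.9
t: 20.7
tool_pos: [0.5483, -0.1545, 0.251]
tcp_rot: [0.907, 0.422, -0.001, -0.003]
force: [-0.1, -0.6, -0.9]
width: 0.0254
gripper_force: 59.9
t: 21.1
tool_pos: [0.5485, -0.1263, 0.2513]
tcp_rot: [0.798, 0.603, -0.001, -0.002]
force: [0.4, 0.2, -1.7]
width: 0.0256
gripper_force: 59.9
t: 21.6
tool_pos: [0.5511, -0.0058, 0.251]
tcp_rot: [0.749, 0.633, 0.141, -0.136]
force: [-0.2, -0.1, -1.7]
width: 0.0254
gripper_force: 59.9
tcp [ 0.5511 -0.0058  0.251 ] target [0.5538, 0.1126, 0.2258] turn units [ 0.7702 -0.1431  0.2268] shift units [ 0.0182  0.789  -0.1683]
```

```bash

python3 -m jog '[[0.25,-0.046,0.074,0,0.2,0,1],[0.5,-0.09,0.148,0.01,0.4,0,1],[0.77,-0.143,0.227,0.018,0.6,-0.1,1],[0.77,-0.143,0.227,0.018,0.79,-0.168,1],[0.77,-0.143,0.227,0.018,0.79,-0.168,1],[0.77,-0.143,0.227,0.018,0.79,-0.168,1]]'
python3 -m jog '[[0,0,0,0,0,-0.15,1],[0,0,0,0,-0.01,-0.3,1],[0,0,0,0,-0.01,-0.44,1],[0,0,0,0,-0.01,-0.44,1],[0,0,0,0,-0.01,-0.44,1]]'
python3 - <<'E'
from plan import *
t,s=snap('top','8'),snap('side','8')
Rg=R.from_quat([.6665,.64,.2783,-.2623])
go(Rg,[.5538,.0693,.117]); o=arm.get_obs();p=o['tool_pos'];Rt=R.from_quat(o['tcp_rot'])
# key: x=tool z, y=-tool y, z=tool x
M=Rt.as_matrix()
for n,c in(('t',t),('s',s)):
  print(n,[proj(c,p+M@[zz-.009,y,xx])[0].round(1).tolist() for xx in(-.035,.075) for zz in (.018,) for y in(.013,-.013)], 'tip',[proj(c,p+M@[0,y,.115])[0].round(1).tolist() for y in(-.0105,.0105)])
tiles('pics/c10.png',[(t,225,180),(s,250,150)],w=50,h=60,s=8)
E
```

```text
t: 22.2
tool_pos: [0.5545, 0.1112, 0.2261]
tcp_rot: [0.665, 0.642, 0.278, -0.26]
force: [-0.8, -0.1, -0.8]
width: 0.0256
gripper_force: 59.9
t: 22.7
tool_pos: [0.5551, 0.1096, 0.1613]
tcp_rot: [0.664, 0.643, 0.28, -0.26]
force: [0.1, -0.7, -1.6]
width: 0.0256
gripper_force: 59.9
tcp [0.5553 0.1098 0.1619] target [0.5538, 0.0693, 0.117] turn units [ 0.0055  0.0193 -0.0096] shift units [-0.0099 -0.27   -0.2992]
t [[264.2, 194.0], [264.0, 203.0], [238.2, 197.6], [237.9, 206.0]] tip [[231.4, 206.6], [231.7, 200.0]]
s [[279.4, 159.7], [286.8, 162.6], [264.1, 193.4], [271.4, 196.6]] tip [[266.3, 209.2], [260.5, 206.6]]
```

View pics/c10.png

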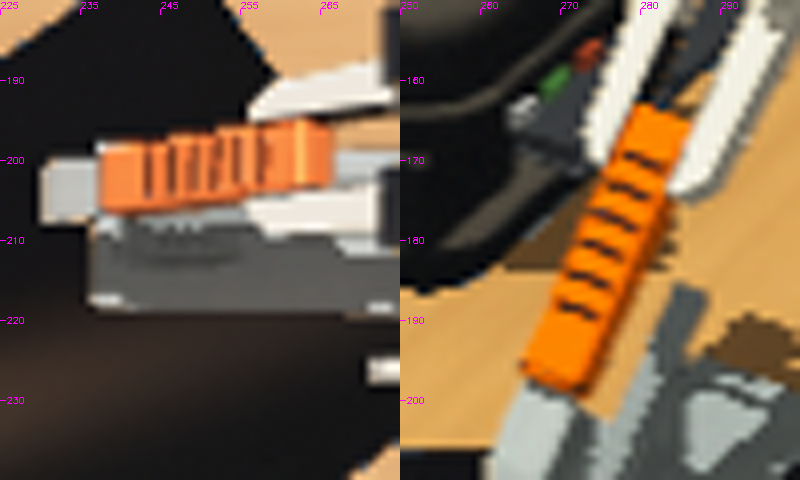

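```bash

python3 -m jog '[[0.005,0.019,-0.01,-0.01,-0.06,-0.06,1],[0.005,0.019,-0.01,-0.01,-0.12,-0.13,1],[0.005,0.019,-0.01,-0.01,-0.17,-0.18,1],[0.005,0.019,-0.01,-0.01,-0.17,-0.18,1]]'
python3 -m jog '[[0,0,0,0,-0.04,-0.04,1],[0,0,0,0,-0.08,-0.08,1],[0,0,0,0,-0.09,-0.09,1],[0,0,0,0,-0.09,-0.09,1]]'
python3 - <<'E'
from plan import *
go(R.from_quat([.6665,.64,.2783,-.2623]),[.5538,.0693,.117]);print(arm.get_obs()['force'])
E
```

```text
t: 23.2
tool_pos: [0.5525, 0.0838, 0.132]
tcp_rot: [0.667, 0.639, 0.277, -0.264]
force: [0.6, 0.4, -0.6]
width: 0.0257
gripper_force: 59.9
t: 23.6
tool_pos: [0.5527, 0.0714, 0.1196]
tcp_rot: [0.667, 0.64, 0.278, -0.264]
force: [-0.7, 0.3, -1.1]
width: 0.0255
gripper_force: 59.9
tcp [0.5527 0.0714 0.1196] target [0.5538, 0.0693, 0.117] turn units [-0.0027 -0.005  -0.0008] shift units [ 0.0071 -0.0138 -0.0176]
[-0.651   0.2518 -1.0763]
```

```bash

python3 -m jog '[[0,0,0,0.006,-0.008,-0.008,1],[0,0,0,0.006,-0.011,-0.011,1],[0,0,0,0.006,-0.011,-0.011,1]]'
python3 -m jog '[[0,0,0,0,-0.005,-0.005,1],[0,0,0,0,-0.005,-0.005,1],[0,0,0,0,-0.005,-0.005,1]]'; python3 st.py
```

```text
t: 23.9
tool_pos: [0.5537, 0.07, 0.1184]
tcp_rot: [0.666, 0.64, 0.278, -0.263]
force: [0.5, -0.0, -1.5]
width: 0.0258
gripper_force: 59.9
t: 24.2
tool_pos: [0.5537, 0.0693, 0.1177]
tcp_rot: [0.666, 0.64, 0.278, -0.263]
force: [0.3, 0.8, -1.1]
width: 0.0253
gripper_force: 59.9
[ 0.276   0.7978 -1.0953] [-0.4277 -0.0459 -0.014 ] -2.432949127368585 [0.5537 0.0693 0.1177] -0.7897087417235841
```

```bash

python3 -m jog '[[0,0,0,0,-0.003,-0.003,1],[0,0,0,0,-0.003,-0.003,0.3],[0,0,0,0,-0.003,-0.003,0],[0,0,0,0,-0.003,-0.003,0],[0,0,0,0,-0.003,-0.003,0]]'
python3 -m jog '[[0,0,0,-0.005,-0.1,0.1,0],[0,0,0,-0.01,-0.25,0.25,0],[0,0,0,-0.02,-0.45,0.45,0],[0,0,0,-0.03,-0.7,0.7,0],[0,0,0,-0.03,-0.7,0.9,0],[0,0,0,-0.03,-0.7,0.9,0]]'
python3 - <<'E'
from plan import *
t,s=snap('top','9'),snap('side','9')
a=np.hstack([cv2.resize(t['img'][170:230,225:385,::-1],(800,300),interpolation=cv2.INTER_CUBIC)])
b=cv2.resize(s['img'][130:230,230:380,::-1],(450,300),interpolation=cv2.INTER_CUBIC); 
b2=cv2.resize(t['img'][180:228,345:395,::-1],(350,300),interpolation=cv2.INTER_CUBIC)
cv2.imwrite('pics/c11.png',np.vstack([a,np.hstack([b,b2])]))
# handle's lower-end row/col comparison & bystander change
t0=load('top0');d=np.abs(t['img'].astype(int)-t0['img']).sum(2)
print('stapler/jar/calc diff',d[160:195,148:182].max(),d[148:178,195:220].max(),d[128:166,228:268].max())
E
python3 st.py
```

```text
t: 24.7
tool_pos: [0.5537, 0.0687, 0.1171]
tcp_rot: [0.666, 0.64, 0.278, -0.263]
force: [-0.1, -0.2, -0.9]
width: 0.0461
gripper_force: 0.0
t: 25.3
tool_pos: [0.5509, -0.0384, 0.256]
tcp_rot: [0.666, 0.641, 0.279, -0.259]
force: [0.4, 0.8, -0.6]
width: 0.046
gripper_force: 0.0
stapler/jar/calc diff 45 42 48
[ 0.5215  0.0572 -0.0162] [-0.3953 -0.0444  0.0184] -2.4539079000098 [ 0.5492 -0.0366  0.2523] -0.700168847193259
```

View pics/c11.png

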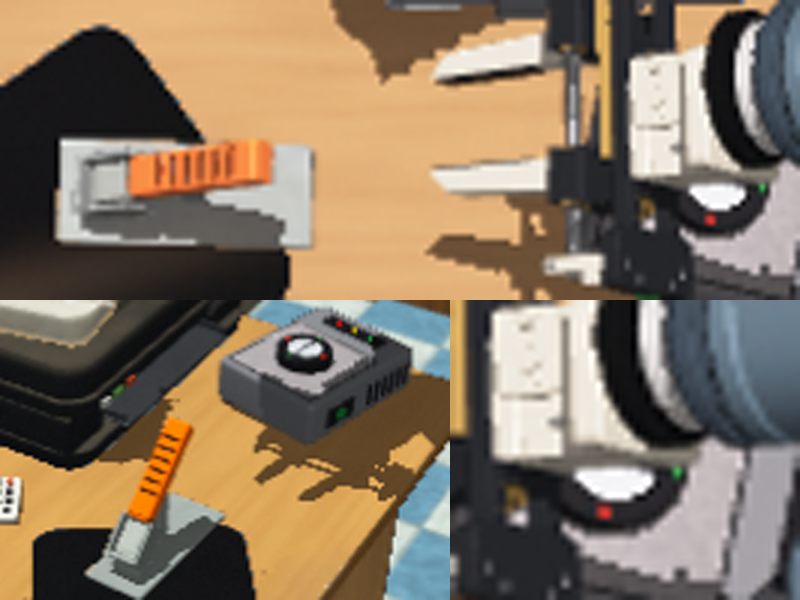

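```bash
python3 -c "
from station import arm
print(arm.close_job())"
```

```text
the job is handed in; nothing more can be done
None
```

The job is handed in at about 25 s: the key was rested and re-gripped by its handle end, the fastener was pushed down, turned to its stop and sprang back up in line with the green dots, and the key is back in its rest with the stapler, jar and calculator unmoved, but I viewed 13 pictures, over the limit of 10.

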